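# Post the plate stand, extend it by one hole and hold the lock pin home

## Robot

A 7-joint arm with a two-finger parallel gripper is mounted at the origin on the work surface. World frame = base frame: x ahead of the robot, y to its left, z up, the work surface at z = 0. Lengths are in m, angles in rad, forces in N, time in s.
With the tool pointing down it reaches from about 0.425 to 0.95 m from the base axis. Payload 16.7 kg.
Tool frame: the origin (TCP) lies midway between the tips of the shut fingers; the grasp point (between the pads) lies 19 mm behind it; z points along the fingers, y is the direction in which the jaws open and shut (so a half turn about z gives the same grasp; the last joint's range is limited). The gripper opens to 94 mm and grips with 3 to 60 N. Pads are 16 mm wide; open, the fingers measure 119 mm over their backs; the gripper's body (75 mm by 177 mm) begins 78 mm behind the grasp point.
Start: joints at [1.151, 0.426, 0.074, 1.606, -0.034, 1.111, -0.067], TCP at [0.181, -0.65, 0.205] pointing down, gripper open.
Joint ranges: [-2.85, 2.85], [-0.5, 2.14], [-1.23, 1.37], [0.21, 2.46], [-1.02, 4.16], [0.16, 2.05], [-2.73, 2.73]. Speed limits (rad/s): [1.89, 1.89, 2.39, 2.39, 3.01, 3.01, 3.01].

## Interface

Orientations are given as a unit quaternion [x, y, z, w].
In Python, from bench import r, claw, kinematics, camera, camera_info, sign_off, models gives the robot as it stands. The module is installed in compiled form; this text tells all that it offers. Calls block until the motion is done:
- r.goto(position, orientation): joint-space move of the TCP to a pose.
- r.movel(position, ori=None, vel=0.15, threshold=None): straight line of the TCP; ori=None keeps the orientation; vel is the mean speed in m/s. With threshold (N) it stops when the force on the tool has changed by that much, and returns True; else False.
- r.movej(angles): joint-space move.
- claw.set_gripper(opening): finger opening in m; the grip force is fixed at half the most; returns when the fingers have stopped.
- r.wait(seconds).
- kinematics.ik(position, orientation): joint angles nearest the present ones, or None.
- r.state(): the state.
- camera(name): name is "scene" or "top" or "wrist"; returns the picture (400x640x3 uint8, blue, green, red); there is no depth.
- camera_info(name): a dict with "mtx" (3x3 intrinsics, pixels), "k1" (the pictures are not rectified: a ray, as slopes to the right and down, at radius r is drawn at 1 + k1 r^2 times it, then the intrinsics apply), "R" (3x3) and "t" (3): a world point X has camera coordinates R X + t. Camera axes: x right, y down, z forward; pixel columns grow to the right and rows downward; lengths in m; the calibration is good to about 2 mm. A picture is of the moment at which its call begins: read the wrist's pose just before it. camera_info takes no time and is no camera call; for the wrist camera it gives the pose at the moment of the call.
A pose or a line that the arm cannot do raises r.IKError and nothing moves.
- sign_off(): hands the job in, once; it reports no verdict.
Trained networks look in the newest picture that a camera, given by its name, has taken for a name from the list of things; names that differ only in an ending like _2 or _b are one class to them, and where a whole thing is asked for, a point or a joint stands for the part that bears it (a point fixed in the world has none). Each returns a list of dicts, best first, with "p" (0 to 1); they miss things now and then, are a little off and sometimes report something else, mostly with a low value. They report only what shows in the picture. A call takes as long as a camera call. They do not tell look-alikes from the thing itself.
- models.find_in(query, camera): "pixel" ([column, row] in pixels, amid what is visible of it).
The state is a dict: "t": time; "q": joint angles; "qvel": joint speeds; "tau": joint torques, N m; "position": TCP position; "eef_rot": TCP orientation; "contact_force": force on the tool from outside, world axes, zero at the start; "wrist_torque": the same for the moment, N m; "gripper_width": finger opening in m.
Only numpy, scipy, OpenCV 4.12 (cv2) and the standard library are available. Lean on these libraries where they do the work, as an engineer would, in place of code of your own. Each camera call takes 0.05 s, during which the arm holds its last target.

## Task

Get the plate stand ready for a larger glass plate: take the post with the forked top out of the wooden rack and stand it upright, all the way down, in the round cup on the stand's sliding section. Then pull the section's lock plunger up by its knob, slide the section, cup and post with it, to the next hole towards the far end from the fixed forked post (one hole only), press the knob down until the pin is fully home, and finish while still holding it pressed home. Leave the other posts and everything else on the table where they are.

Things in the scene. Friction and masses are not known exactly. Their poses are not given: they have to be found in the camera images.
- stand: plate stand fixed to the table: aluminium bar 30 wide, 360 long, top 55 high, along the stand's y, with five 11 mm holes from above at y = -100, -50, 0, 50, 100. Origin on the table under the bar's middle, z up. Timber end blocks at y = +-190, 61 high. A fixed forked post, 173 high, at x = 48, y = -190; the far end is +y. An aluminium sleeve 56 long, 44 wide, 61 high (the section) slides on the bar
- section (a joint): sliding section along the stand's +y, in m: 0 = pin over the second hole (y = -50; starts there, locked), 0.05 = over the next hole; travel -0.055 to 0.105; about 1.5 N friction, 0.4 kg; pin play in a hole 1.5 mm either way. At 0 the plunger's axis is at x = 0, y = -50 mm of the stand, the cup's at x = 46, y = 60
- lock_plunger (a joint): plunger height above fully home, m, range 0 to 0.024. 0 = pin 14 mm deep in its hole. A spring (500 N/m, both ways) rests it unheld at about 0.006, pin part way in, section still blocked; above 0.014 the pin is clear and the section slides. Holding it at 0.020 takes about 7 N, at 0 about 3 N down; let go, it springs back to 0.006 (or rides on the bar between holes)
- lock_knob: the plunger's steel knob: upright round grip 22 diameter, 16 long, with a wider head 28 diameter, 7 high above it; 26 high overall. Origin at the centre of its underside, on the plunger's axis, 72 mm above the table when fully home, about 78 at rest
- knob_grip (a point): point on the plunger's axis 13 above the knob's underside, where fingers pinch it (the 22 mm part); moves with plunger and section; its axes are parallel to the stand's
- cup_floor (a point): centre of the inner floor of the section's upright round aluminium cup (inner diameter 24, outer 33, 50 deep; floor 10 above the table, rim 60 above it); its axes are parallel to the stand's
- rack: fixed wooden post rack 220 x 60 x 40 high, three upright 23 mm holes in a row along its x at -70, 0, 70, each with its floor 10 above the table; origin at the centre of its underside
- forked_post: loose wooden post, about 60 g: round shaft 18 diameter up to 127, then a forked head 36 x 14 with two 8 mm prongs, 164 tall in all; starts upright in any of the rack's holes; origin at the centre of its foot; z along the post
- ball_post: loose wooden post, shaft 18 diameter, 28 mm ball on top, 160 tall; not to be moved; starts in the rack; origin at the centre of its foot; z along the post
- plain_post: loose plain wooden post, 18 diameter, 140 tall; not to be moved; starts in the rack; origin at the centre of its foot; z along the post
- amber_bottle: bystander: amber glass bottle, 60 diameter, 160 tall (mm), to be left alone
- beaker: bystander: clear plastic cup, 72 diameter, 90 tall (mm), to be left alone
- canister: bystander: small black jar, 44 diameter, 55 tall (mm), to be left alone
- yellow_box: bystander: closed yellow plastic box 60 x 85 x 30 (mm), to be left alone
- brush: bystander: brush lying on the table (mm), to be left alone
- roller: bystander: print roller lying on the table, 150 long overall, wooden handle; its origin is under the roller drum (mm), to be left alone
There are look-alikes about, which are no part of the job. What is shaped like the forked_post but blue or purple is not meant.

How it is judged:
On the way, in this order (a step that is already met when the one before it is completed fails the run):
1. the forked post stands in the cup, let go, with the section still at its first hole (horizontal distance between forked_post and cup_floor below 0.008 m and z of forked_post in the frame of cup_floor below 0.006 m and angle between forked_post's own z axis and vertical below 0.17 rad and contact force between forked_post and the fingers below 0.2 N and value of joint section below 0.01 m and linear speed of forked_post below 0.02 m/s), for 0.2 s.
2. then the plunger is pulled clear of the bar (value of joint lock_plunger above 0.014 m), for 0.1 s.
At the end, for the whole second after the job is handed in: the section is at the next hole (0.050 m within 3.5 mm) with the pin less than 2.5 mm from fully home, the fingers still on the knob (over 1 N) and holding it down; the forked post stands free in the cup, within 8 mm of its axis, foot within 6 mm of its floor, upright within 0.17 rad (value of joint section between 0.0465 and 0.0535 m and value of joint lock_plunger below 0.0025 m and contact force between lock_knob and the fingers above 1 N and horizontal distance between forked_post and cup_floor below 0.008 m and z of forked_post in the frame of cup_floor below 0.006 m and angle between forked_post's own z axis and vertical below 0.17 rad and contact force between forked_post and the fingers below 0.2 N and linear speed of forked_post below 0.03 m/s); the arm keeps its last pose, push and grip.
It fails at once if another post is lifted or shifted by more than 25 mm (distance of any of ball_post, plain_post from where it was at the start of the episode above 0.025 m).
It fails at once if a bystander is shifted by more than 30 mm (distance of any of amber_bottle, beaker, canister, yellow_box, brush, roller from where it was at the start of the episode above 0.03 m).
It fails at once if the forked post is tipped over (angle between forked_post's own z axis and vertical above 0.7 rad).
It also fails if it takes over 58 s, if anything falls off the work surface, if the arm or the gripper's body presses on something with over 40 N, if the wrist force passes 120 N, or if a joint passes its speed limit or range.

## Working session

There is one attempt and no reset: what is moved stays moved. The work goes in short steps, each a Python script; the robot and the scene stay as the last script left them, time stands still between calls to the robot, and variables do not carry over. Pictures are saved under pics/ and viewed, and the job is handed in when it is done.

```bash
mkdir -p pics; ls; python3 - <<'E'
from bench import *
import cv2,numpy as np
for n in ("scene","top","wrist"):
    im=camera(n); cv2.imwrite(f"pics/{n}0.png",im)
    i=camera_info(n); print(n,np.round(i["mtx"],1).tolist(),i["k1"],np.round(i["R"],3).tolist(),np.round(i["t"],3).tolist())
    for q in ("forked_post","ball_post","plain_post","rack","stand","lock_knob","cup_floor"):
        print(q,[(d["p"],np.round(d["pixel"]).tolist()) for d in models.find_in(q,n)][:4])
print(r.state())
E
```

```text
pics
scene [[506.3, 0.0, 321.1], [0.0, 506.3, 200.2], [0.0, 0.0, 1.0]] -0.07393811169248145 [[-0.732, 0.681, -0.015], [0.4, 0.412, -0.818], [-0.551, -0.605, -0.574]] [0.359, -0.169, 1.719]
forked_post [(0.78, [262.0, 160.0]), (0.66, [230.0, 144.0]), (0.49, [220.0, 134.0])]
ball_post [(0.72, [243.0, 140.0]), (0.6, [318.0, 219.0])]
plain_post []
rack [(0.77, [248.0, 164.0]), (0.48, [319.0, 219.0]), (0.31, [270.0, 245.0])]
stand [(0.59, [320.0, 218.0]), (0.39, [298.0, 176.0])]
lock_knob [(0.39, [317.0, 199.0])]
cup_floor [(0.84, [317.0, 215.0])]
top [[430.0, 0.0, 320.0], [0.0, 430.0, 194.6], [0.0, 0.0, 1.0]] -0.06970260237416995 [[-0.011, -1.0, -0.005], [-0.992, 0.011, -0.125], [0.125, 0.004, -0.992]] [0.057, 0.544, 1.246]
forked_post [(0.64, [408.0, 197.0]), (0.54, [455.0, 144.0]), (0.54, [496.0, 197.0]), (0.5, [448.0, 178.0])]
ball_post [(0.54, [455.0, 205.0])]
plain_post [(0.71, [323.0, 189.0]), (0.48, [462.0, 226.0]), (0.28, [446.0, 203.0])]
rack [(0.88, [446.0, 206.0])]
stand [(0.93, [321.0, 186.0]), (0.45, [238.0, 265.0])]
lock_knob [(0.73, [321.0, 188.0])]
cup_floor [(0.83, [321.
[... 305 characters left out ...]
[ 1.15049006,  0.42610988,  0.07386982,  1.60603599, -0.03404421,
        1.11079379, -0.0670789 ]), 'qvel': array([ 4.55886260e-04, -1.59363866e-04, -2.15105003e-04,  3.17629978e-04,
       -2.00631489e-05,  1.73535081e-04, -1.05326691e-03]), 'tau': array([ 1.55148460e-03, -9.35530400e+01,  3.66383001e+00, -4.54542732e+01,
       -4.89384856e-02,  1.32203358e-02,  3.56889029e-05]), 'position': array([ 0.18053433, -0.65035062,  0.2054434 ]), 'eef_rot': array([ 9.90846018e-01,  1.34996911e-01, -1.23490848e-05, -4.30796806e-05]), 'contact_force': array([ 0.21931795, -0.1278757 ,  0.12813319]), 'wrist_torque': array([-0.05835336, -0.01379588,  0.01724211]), 'gripper_width': 0.09380164572703473}
```

```bash
python3 - <<'E'
import cv2
a=cv2.imread("pics/scene0.png"); cv2.imwrite("pics/s0z.png",cv2.resize(a[80:300,180:460],None,fx=2.7,fy=2.7,interpolation=cv2.INTER_CUBIC))
a=cv2.imread("pics/top0.png"); cv2.imwrite("pics/t0z.png",cv2.resize(a[100:320,220:530],None,fx=2.5,fy=2.5,interpolation=cv2.INTER_CUBIC))
E
```

```text
(no output)
```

View pics/scene0.png

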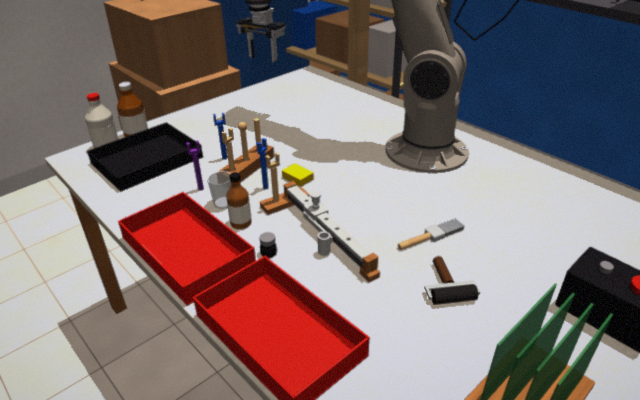

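View pics/top0.png

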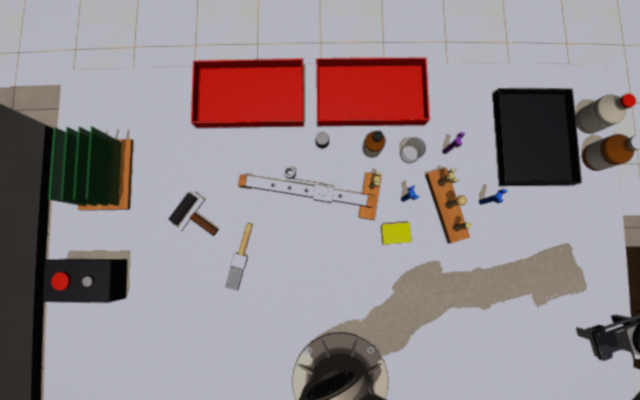

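```bash
sleep 1
```

```text
(no output)
```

View pics/s0z.png

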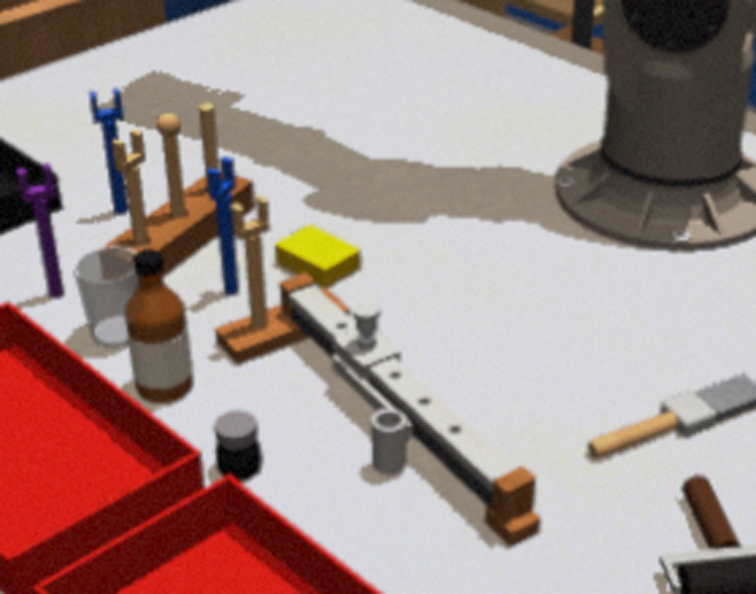

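View pics/t0z.png

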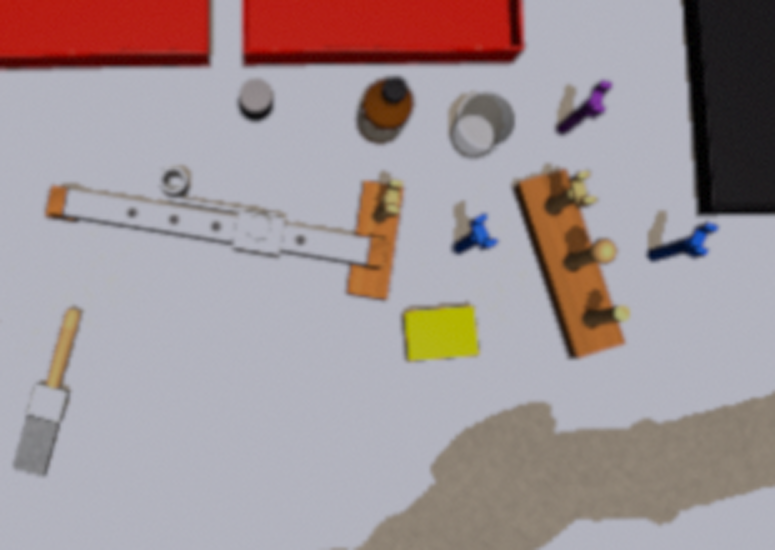

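```bash
cat > h.py <<'E'
import numpy as np,cv2
from bench import *
from scipy.spatial.transform import Rotation as Ro
def ray(px,i):
    m=i["mtx"];d=np.array([(px[0]-m[0,2])/m[0,0],(px[1]-m[1,2])/m[1,1]]);u=d.copy()
    for _ in range(20): u=d/(1+i["k1"]*(u@u))
    R=np.array(i["R"]);t=np.array(i["t"])
    return -R.T@t, R.T@np.array([u[0],u[1],1])
def at(px,i,z):
    c,d=ray(px,i); return c+d*(z-c[2])/d[2]
def proj(X,i):
    p=np.array(i["R"])@np.array(X)+i["t"];u=p[:2]/p[2];u=u*(1+i["k1"]*(u@u));m=i["mtx"]
    return np.array([u[0]*m[0,0]+m[0,2],u[1]*m[1,1]+m[1,2]])
def down(yaw): # tool pointing down, tool y axis at heading yaw
    y=np.array([np.cos(yaw),np.sin(yaw),0]);z=np.array([0,0,-1.]);x=np.cross(y,z)
    return Ro.from_matrix(np.c_[x,y,z]).as_quat()
E
python3 - <<'E'
from h import *
i=camera_info("top")
Z=lambda p:(220+p[0]/2.5,100+p[1]/2.5)
for n,p,z in [("h100",(132,212),.055),("h50",(174,219),.055),("h0",(216,226),.055),("h-100",(301,240),.055),("cup",(175,180),.06),("forkmid",(580,190),.155),("foot",(556,205),.04),("ball",(605,250),.146),("plain",(622,313),.14)]:
    print(n,np.round(at(Z(p),i,z),4))
for n,p in [("rk1",(515,182)),("rk2",(562,168)),("rk3",(624,343)),("rk4",(573,357))]: print(n,np.round(at(Z(p),i,.04),4))
for p in [(322,140),(375,140),(412,150)]: print(np.round(at(p,i,.05),3))
print("blue", np.round(at(Z((480,232)),i,.15),3), np.round(at(Z((460,247)),i,0),3),"purple",np.round(at(Z((597,97)),i,.15),3))
i=camera_info("scene")
Z=lambda p:(180+p[0]/2.7,80+p[1]/2.7)
for n,p,z in [("fork",(128,145),.155),("cup",(389,418),.06),("knob",(366,310),.104)]: print(n,np.round(at(Z(p),i,z),4))
E
```

```text
h100 [0.5728 0.1892 0.055 ]
h50 [0.5639 0.1397 0.055 ]
h0 [0.5551 0.0905 0.055 ]
h-100 [ 0.5374 -0.0089  0.055 ]
cup [0.6095 0.1381 0.06  ]
forkmid [ 0.5766 -0.3096  0.155 ]
foot [ 0.5779 -0.3152  0.04  ]
ball [ 0.5115 -0.3366  0.146 ]
plain [ 0.443 -0.354  0.14 ]
rk1 [ 0.6063 -0.267   0.04  ]
rk2 [ 0.6228 -0.3246  0.04  ]
rk3 [ 0.4126 -0.3889  0.04  ]
rk4 [ 0.3971 -0.3273  0.04  ]
[0.707 0.043 0.05 ]
[ 0.706 -0.116  0.05 ]
[ 0.674 -0.225  0.05 ]
blue [ 0.532 -0.199  0.15 ] [ 0.533 -0.206  0.   ] purple [ 0.682 -0.336  0.15 ]
fork [ 0.5724 -0.3193  0.155 ]
cup [0.6126 0.144  0.06  ]
knob [0.5517 0.0473 0.104 ]
```

```bash
python3 - <<'E'
from h import *
i=camera_info("wrist"); R=np.array(i["R"]); print(-R.T@i["t"], r.state()["position"])
for p,y in [((0.47,-0.32,0.32),-72),((0.48,0.08,0.30),-100),((0.577,-0.31,0.27),-72),((0.61,0.14,0.27),-72),((0.547,0.044,0.25),-72)]:
    print(p, [ (yy, None if (q:=kinematics.ik(p,down(np.radians(yy)))) is None else np.round(q,2).tolist()) for yy in (y,y+90,y+45,y-45)])
r.goto((0.47,-0.32,0.32),down(np.radians(-72)))
im=camera("wrist"); cv2.imwrite("pics/w1.png",im); i=camera_info("wrist")
for q in ("forked_post","ball_post","plain_post","rack"): print(q,[(d["p"],np.round(d["pixel"]).tolist()) for d in models.find_in(q,"wrist")][:4])
print(r.state()["t"], proj((.577,-.311,.174),i))
E
```

```text
[ 0.24821207 -0.63118238  0.38532331] [ 0.18053433 -0.65035062  0.2054434 ]
(0.47, -0.32, 0.32) [(-72, [0.57, 0.17, -0.1, 1.7, 0.02, 1.27, -0.79]), (18, [0.81, 0.19, -0.38, 1.68, 0.07, 1.28, 0.73]), (-27, [0.69, 0.18, -0.24, 1.69, 0.05, 1.28, -0.03]), (-117, [0.5, 0.17, -0.02, 1.7, 0.0, 1.27, -1.56])]
(0.48, 0.08, 0.3) [(-100, [0.46, 0.09, -0.79, 1.85, 0.07, 1.22, -2.1]), (-10, [0.49, 0.1, -0.83, 1.85, 0.08, 1.22, -0.54]), (-55, [0.49, 0.1, -0.83, 1.85, 0.08, 1.22, -1.32]), (-145, None)]
(0.577, -0.31, 0.27) [(-72, [0.46, 0.35, -0.09, 1.57, 0.03, 1.22, -0.89]), (18, [0.7, 0.38, -0.4, 1.56, 0.15, 1.24, 0.58]), (-27, [0.58, 0.36, -0.24, 1.56, 0.09, 1.23, -0.15]), (-117, [0.4, 0.35, -0.01, 1.57, 0.0, 1.22, -1.65])]
(0.61, 0.14, 0.27) [(-72, [0.29, 0.4, -0.82, 1.61, 0.31, 1.27, -1.84]), (18, [0.32, 0.42, -0.86, 1.6, 0.33, 1.27, -0.29]), (-27, [0.33, 0.42, -0.88, 1.6, 0.34, 1.28, -1.08]), (-117, [0.18, 0.37, -0.67, 1.61, 0.24, 1.24, -2.57])]
(0.547, 0.044, 0.25) [(-72, [0.37, 0.24, -0.66, 1.81, 0.16, 1.15, -1.6]), (18, [0.41, 0.25, -0.72, 1.8, 0.18, 1.15, -0.05]), (-27, [0.37, 0.24, -0.66, 1.81, 0.16, 1.15, -0.82]), (-117, [0.3, 0.23, -0.58, 1.81, 0.14, 1.14, -2.36])]
forked_post [(0.78, [342.0, 100.0]), (0.73, [251.0, 110.0]), (0.61, [418.0, 170.0])]
ball_post [(0.88, [339.0, 155.0])]
plain_post []
rack [(0.8, [330.0, 140.0])]
3.1167 [343.04463635  97.1958843 ]
```

View pics/w1.png

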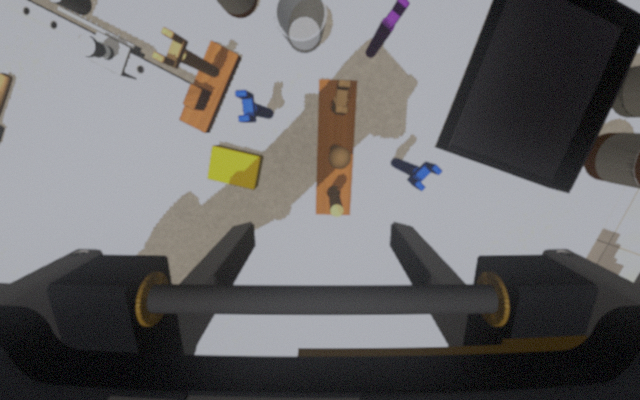

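```bash
python3 - <<'E'
import cv2
a=cv2.imread("pics/w1.png"); cv2.imwrite("pics/w1z.png",cv2.resize(a[70:220,260:440],None,fx=4,fy=4,interpolation=cv2.INTER_CUBIC))
E
```

```text
(no output)
```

View pics/w1z.png

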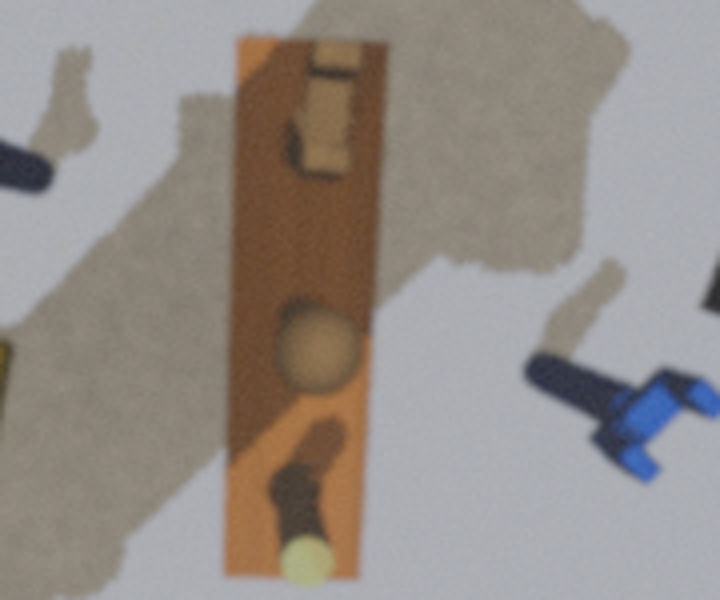

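```bash
python3 - <<'E'
from h import *
i=camera_info("wrist")
Z=lambda p:(260+p[0]/4,70+p[1]/4)
a=at(Z((337,55)),i,.174);b=at(Z((326,161)),i,.174);print(a,b,(a+b)/2,np.linalg.norm(a-b),np.degrees(np.arctan2(*(a-b)[1::-1])))
for p in [(237,38),(390,42),(225,576),(358,577)]: print(at(Z(p),i,.04))
print("ball",at(Z((317,345)),i,.156),"plain",at(Z((307,561)),i,.15))
E
```

```text
[ 0.59132961 -0.30700577  0.174     ] [ 0.56354643 -0.31324027  0.174     ] [ 0.57743802 -0.31012302  0.174     ] 0.028474086873492507 12.647557497458479
[ 0.60774159 -0.27137539  0.04      ]
[ 0.62490118 -0.32862114  0.04      ]
[ 0.39748753 -0.3334956   0.04      ]
[ 0.41487052 -0.38871776  0.04      ]
ball [ 0.51246161 -0.32906512  0.156     ] plain [ 0.44402536 -0.34928047  0.15      ]
```

```bash
python3 - <<'E'
from h import *
o=down(np.radians(-77.4)); x,y=0.578,-0.3107
claw.set_gripper(0.06)
r.goto((x,y,0.24),o)
print(r.state()["t"])
print(r.movel((x,y,0.097),vel=0.12,threshold=8), r.state()["position"],r.state()["contact_force"])
im=camera("wrist"); cv2.imwrite("pics/w2.png",im)
print(r.state()["t"])
E
```

```text
4.4167
False [ 0.57845257 -0.31091524  0.09780897] [-0.71998876 -0.43832998 -0.29972368]
5.8083
```

View pics/w2.png

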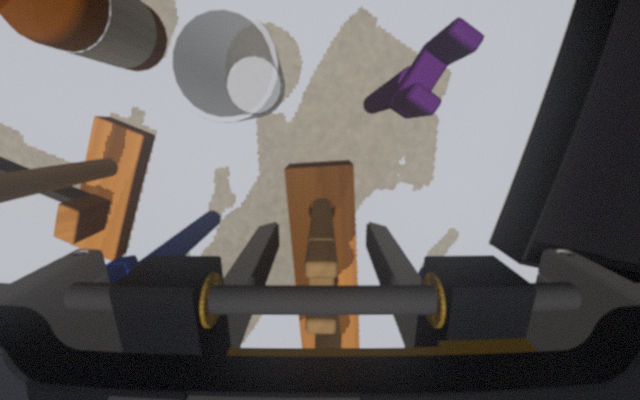

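The post (prongs at 320,270 and 320,325) lies centred between the fingers, straddled across its thin side. I'll grip and lift.

```bash
python3 - <<'E'
from h import *
claw.set_gripper(0.0); s=r.state(); print("w",s["gripper_width"],s["contact_force"])
x,y,_=s["position"]
r.movel((x,y,0.285),vel=0.2); s=r.state();print(s["gripper_width"],s["contact_force"],s["t"])
r.goto((0.53,0.05,0.30),down(np.radians(-77.4)))
i=camera_info("wrist");im=camera("wrist"); cv2.imwrite("pics/w3.png",im)
for q in ("lock_knob","cup_floor","stand"): print(q,[(d["p"],np.round(d["pixel"]).tolist()) for d in models.find_in(q,"wrist")][:4])
print(proj((.6108,.1413,.06),i),proj((.546,.041,.104),i), r.state()["t"])
E
```

```text
w 0.017427468769893994 [-0.26750858 -0.54428812 -0.34599573]
0.01746506580275738 [-0.63328351 -0.44649938 -0.44410044] 7.6333
lock_knob [(0.75, [330.0, 168.0]), (0.47, [87.0, 148.0])]
cup_floor [(0.94, [322.0, 153.0]), (0.69, [554.0, 245.0])]
stand [(0.86, [334.0, 162.0])]
[271.82285973 109.72867442] [329.90300653 172.04218473] 9.2
```

View pics/w3.png

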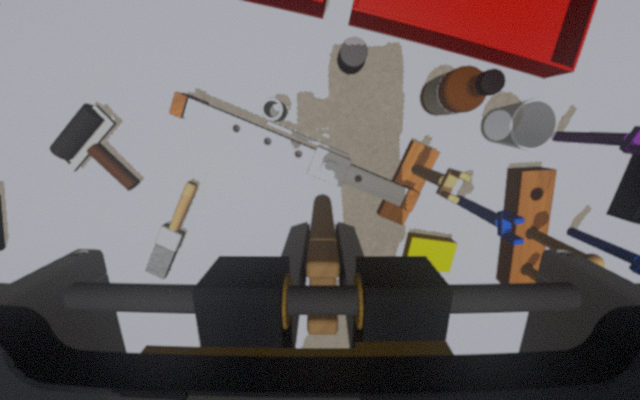

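```bash
python3 - <<'E'
import cv2
a=cv2.imread("pics/w3.png"); cv2.imwrite("pics/w3z.png",cv2.resize(a[80:230,220:400],None,fx=4,fy=4,interpolation=cv2.INTER_CUBIC))
E
```

```text
(no output)
```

View pics/w3z.png

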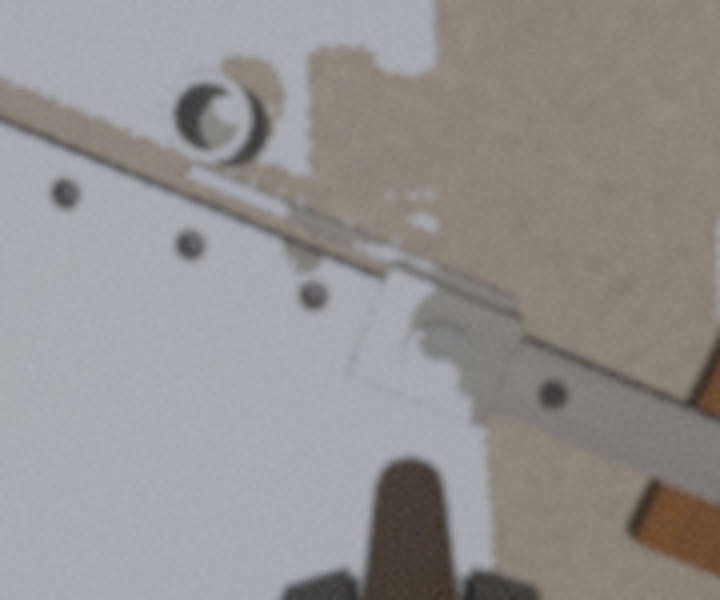

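```bash
python3 - <<'E'
from h import *
i=camera_info("wrist")
Z=lambda p:(220+p[0]/4,80+p[1]/4)
P=[at(Z(p),i,.055) for p in [(65,193),(190,244),(313,295),(552,394)]]
print(np.round(P,4)); d=P[0]-P[3]; print(np.linalg.norm(d),np.degrees(np.arctan2(d[1],d[0])))
print(at(Z((207,116)),i,.06))
u=d/np.linalg.norm(d);xv=np.array([u[1],-u[0],0]);o=np.mean([P[0]-.1*u,P[1]-.05*u,P[2],P[3]+.1*u],0)
print("o",o,"cup",o+.046*xv+.06*u,"knob",o-.05*u)
print(r.state()["position"],r.state()["gripper_width"])
E
```

```text
[[ 0.5732  0.1902  0.055 ]
 [ 0.5647  0.141   0.055 ]
 [ 0.5559  0.0918  0.055 ]
 [ 0.5386 -0.0066  0.055 ]]
0.19989152891639558 80.01704083997198
[0.61162656 0.14203005 0.06      ]
o [0.55593176 0.09178113 0.055     ] cup [0.61163661 0.14289835 0.055     ] knob [0.547264   0.04253817 0.055     ]
[0.53025223 0.0490731  0.29979216] 0.017469017230510156
```

```bash
python3 - <<'E'
from h import *
o=down(np.radians(-77.4)); x,y=0.6115,0.1423
r.goto((x,y,0.24),o)
r.movel((x,y,0.162),vel=0.12)
i=camera_info("wrist");im=camera("wrist"); cv2.imwrite("pics/w4.png",im)
cv2.imwrite("pics/s4.png",cv2.resize(camera("scene")[120:280,220:420],None,fx=3.5,fy=3.5,interpolation=cv2.INTER_CUBIC))
print(r.state()["position"],proj((x,y,.06),i), proj((*r.state()["position"][:2],r.state()["position"][2]-.088),i), r.state()["t"])
E
```

```text
[0.61203574 0.14243189 0.16304015] [321.95665789 198.58040382] [321.95915347 201.67992122] 10.7083
```

View pics/w4.png

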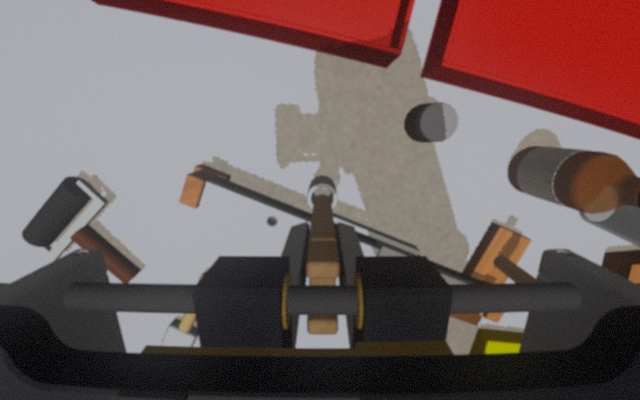

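View pics/s4.png

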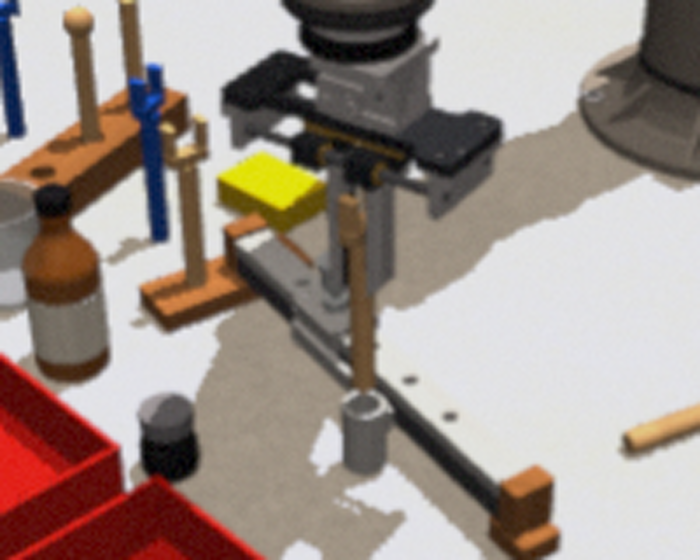

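Wrist picture: post foot at about (322,200), centred in front of the cup mouth (321,190). The scene picture agrees. I'll insert.

```bash
python3 - <<'E'
from h import *
x,y=0.6115,0.1423
print(r.movel((x,y,0.092),vel=0.05,threshold=5)); s=r.state();print(s["position"],s["contact_force"],s["gripper_width"],s["t"])
cv2.imwrite("pics/s5.png",cv2.resize(camera("scene")[120:280,220:420],None,fx=3.5,fy=3.5,interpolation=cv2.INTER_CUBIC))
E
```

```text
True
[0.61146642 0.14243791 0.09664861] [0.24763391 0.39127519 6.61896515] 0.01763447027473689 11.8917
```

View pics/s5.png

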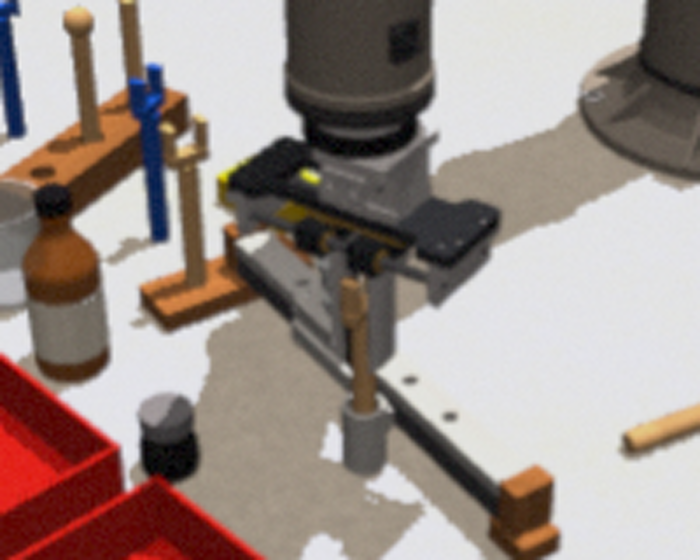

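```bash
python3 - <<'E'
from h import *
claw.set_gripper(0.045); r.wait(0.4)
p=r.state()["position"]
r.movel((p[0],p[1],0.25),vel=0.15)
r.goto((0.50,0.06,0.27),down(np.radians(-10)))
i=camera_info("wrist");im=camera("wrist"); cv2.imwrite("pics/w6.png",im)
cv2.imwrite("pics/s6.png",cv2.resize(camera("scene")[120:280,220:420],None,fx=3.5,fy=3.5,interpolation=cv2.INTER_CUBIC))
for q in ("lock_knob","knob_grip","forked_post"): print(q,[(d["p"],np.round(d["pixel"]).tolist()) for d in models.find_in(q,"wrist")][:4])
print(proj((.5473,.0425,.104),i), r.state()["t"])
E
```

```text
lock_knob [(0.77, [363.0, 191.0])]
knob_grip [(0.86, [361.0, 195.0])]
forked_post [(0.95, [410.0, 100.0]), (0.56, [369.0, 333.0])]
[360.71937372 193.13419968] 15.625
```

View pics/w6.png

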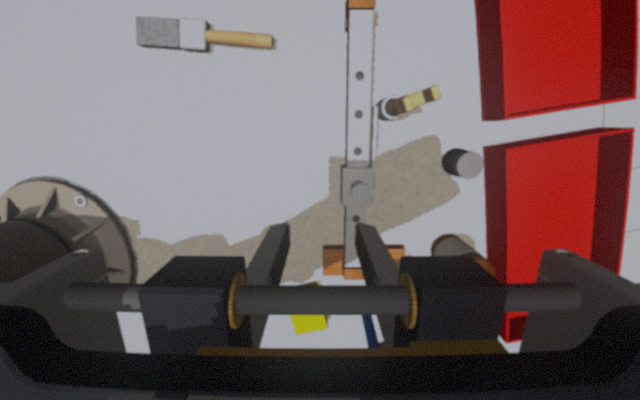

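View pics/s6.png

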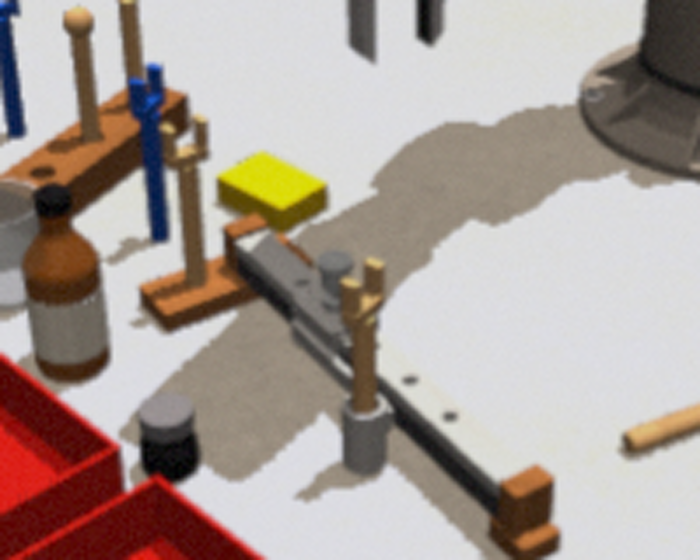

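```bash
python3 - <<'E'
import cv2
a=cv2.imread("pics/w6.png"); cv2.imwrite("pics/w6z.png",cv2.resize(a[140:240,310:420],None,fx=6,fy=6,interpolation=cv2.INTER_CUBIC))
E
```

```text
(no output)
```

View pics/w6z.png

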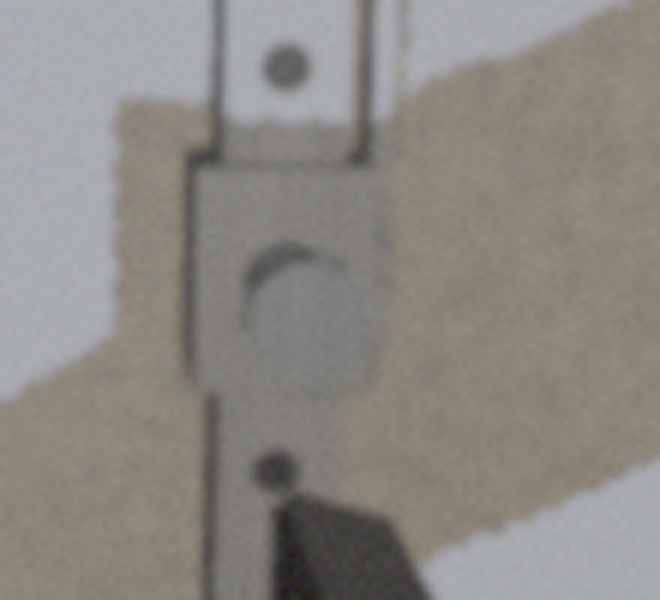

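```bash
python3 - <<'E'
from h import *
i=camera_info("wrist"); k=at((361.4,193.5),i,.104); print(k)
o=down(np.radians(-10)); x,y=k[:2]
claw.set_gripper(0.06)
r.goto((x,y,0.17),o)
print(r.movel((x,y,0.0725),vel=0.08,threshold=6)); s=r.state();print(s["position"],s["contact_force"],s["t"])
cv2.imwrite("pics/w7.png",camera("wrist"))
claw.set_gripper(0.0); s=r.state();print(s["position"],s["contact_force"],s["gripper_width"],s["t"])
cv2.imwrite("pics/s7.png",cv2.resize(camera("scene")[120:280,220:420],None,fx=3.5,fy=3.5,interpolation=cv2.INTER_CUBIC))
E
```

```text
[0.54806968 0.04201643 0.104     ]
False
[0.54838961 0.0420592  0.07296988] [ 0.4790374  -0.30095513 -0.01867262] 17.9833
[0.54786843 0.04204014 0.07243727] [-1.26956295  1.58064803  0.24003494] 0.026751388013741623 18.6667
```

View pics/s7.png

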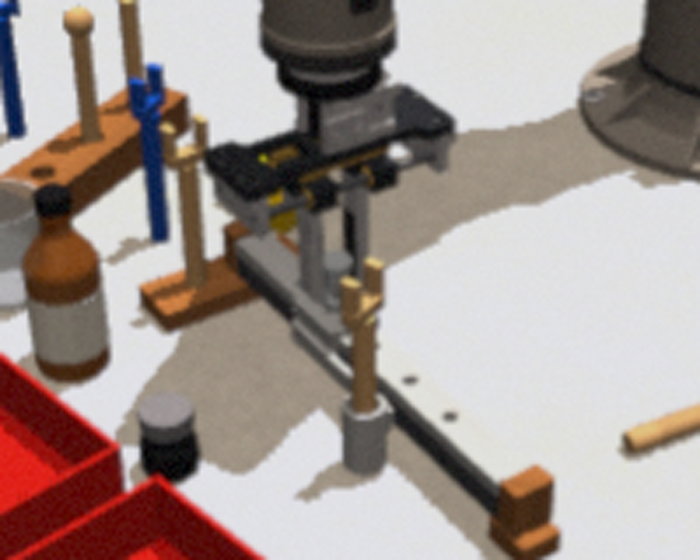

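View pics/w7.png

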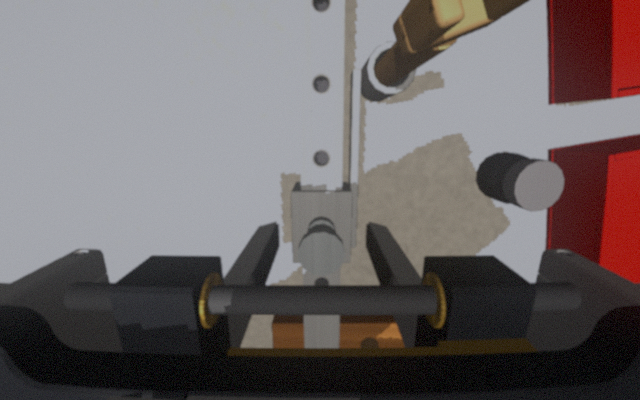

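Jaws closed at 26.8 mm, so the pads hold the knob's head. I'll pull and check the force to see whether that grip holds.

```bash
python3 - <<'E'
from h import *
p=r.state()["position"]
for dz in (.004,.009,.0135):
    r.movel((p[0],p[1],0.0724+dz),vel=0.03); s=r.state();print(s["position"],s["contact_force"],s["gripper_width"],s["t"])
r.wait(.1)
cv2.imwrite("pics/w8.png",camera("wrist"))
cv2.imwrite("pics/s8.png",cv2.resize(camera("scene")[120:280,220:420],None,fx=3.5,fy=3.5,interpolation=cv2.INTER_CUBIC))
E
```

```text
[0.54784565 0.04204265 0.07655711] [-0.71967501  1.06023651 -1.7883195 ] 0.026484463790430346 19.0
[0.5477837  0.04202844 0.08146422] [-0.38809329  0.84775243 -4.75946713] 0.026560790208021483 19.3167
[0.5477648  0.0420102  0.08594832] [ 0.27809145  0.83344414 -5.99458582] 0.02678757742813758 19.6167
```

View pics/s8.png

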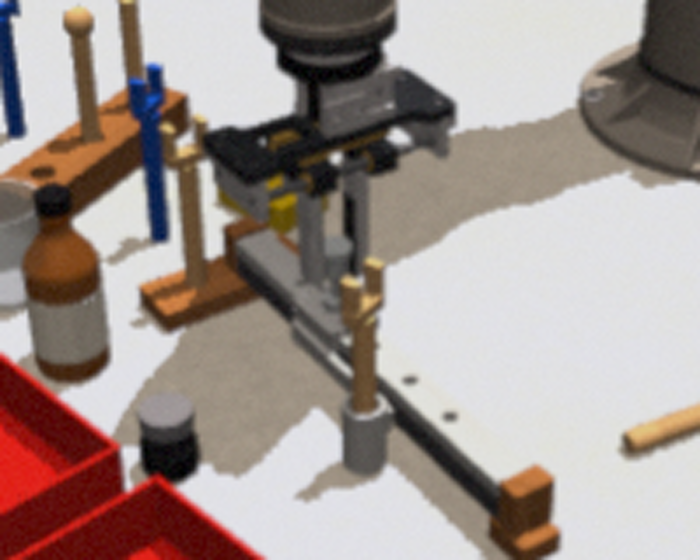

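```bash
python3 - <<'E'
from h import *
p=r.state()["position"]; u=np.array([np.cos(np.radians(80)),np.sin(np.radians(80)),0])
print(r.movel(tuple(p+0.05*u+[0,0,0.0]),vel=0.035,threshold=8)); s=r.state();print(s["position"],(s["position"]-p)@u,s["contact_force"],s["gripper_width"],s["t"])
cv2.imwrite("pics/w9.png",camera("wrist"))
cv2.imwrite("pics/s9.png",cv2.resize(camera("scene")[120:280,220:420],None,fx=3.5,fy=3.5,interpolation=cv2.INTER_CUBIC))
E
```

```text
False
[0.5564716  0.0913377  0.08581679] 0.050085367215563684 [-0.02109302  0.20050743 -6.78374082] 0.026485635535265093 21.3917
```

View pics/s9.png

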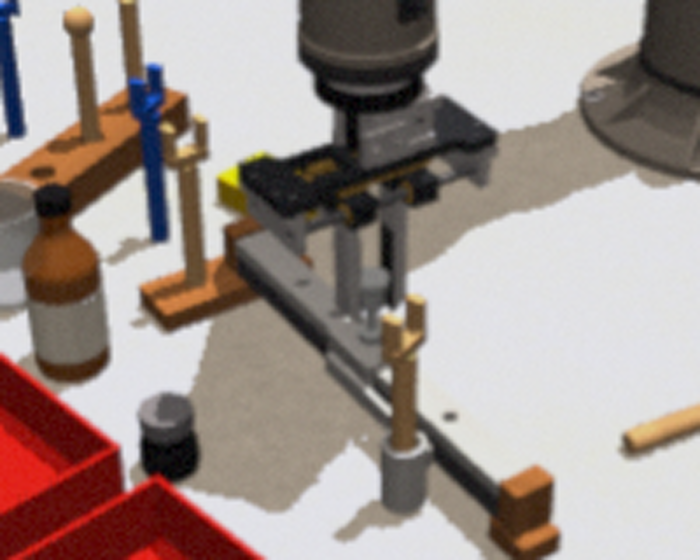

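View pics/w9.png

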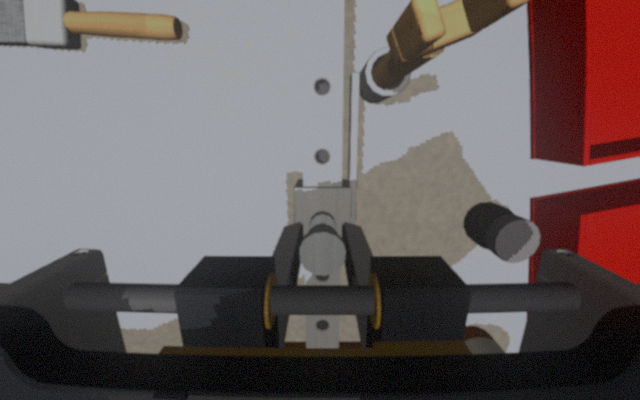

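```bash
python3 - <<'E'
from h import *
p=r.state()["position"]
for z in (.080,.076,.072,.069,.067,.0655):
    t=r.movel((p[0],p[1],z),vel=0.02,threshold=9); s=r.state();print(t,s["position"],np.round(s["contact_force"],2),s["gripper_width"],s["t"])
    if t or s["contact_force"][2]>7: break
cv2.imwrite("pics/w10.png",camera("wrist"))
cv2.imwrite("pics/s10.png",cv2.resize(camera("scene")[120:280,220:420],None,fx=3.5,fy=3.5,interpolation=cv2.INTER_CUBIC))
E
```

```text
False [0.55651825 0.09135176 0.07995763] [-1.29  0.74 -4.54] 0.02626468373430859 21.9333
False [0.5565245  0.09134773 0.0759603 ] [-0.88  0.12 -2.2 ] 0.026642140605298924 22.2833
False [0.55649418 0.09135403 0.07193775] [-1.82 -0.22  0.11] 0.02662094815278386 22.6333
False [0.55654917 0.0913502  0.06897989] [-0.55 -1.46  1.06] 0.02640292662366773 22.9333
False [0.55653864 0.09138806 0.06697071] [-1.68  0.07  3.12] 0.026785818679151308 23.1833
False [0.55681813 0.09176288 0.06633441] [-6.02 -1.07 16.88] 0.026507373659816088 23.4333
```

View pics/s10.png

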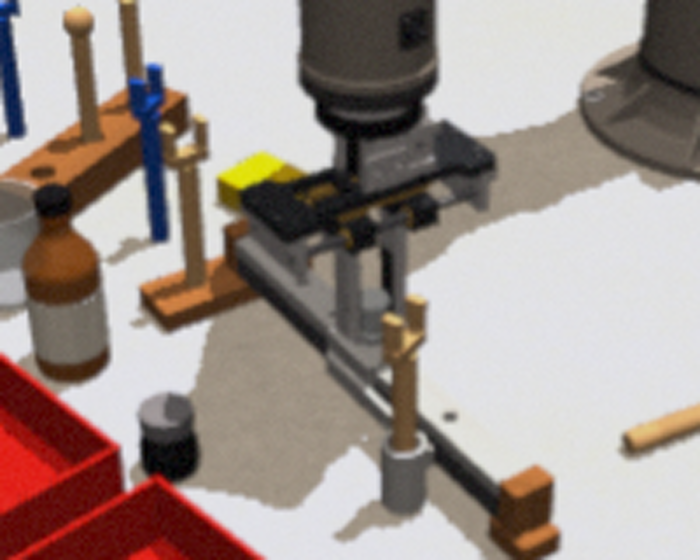

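View pics/w10.png

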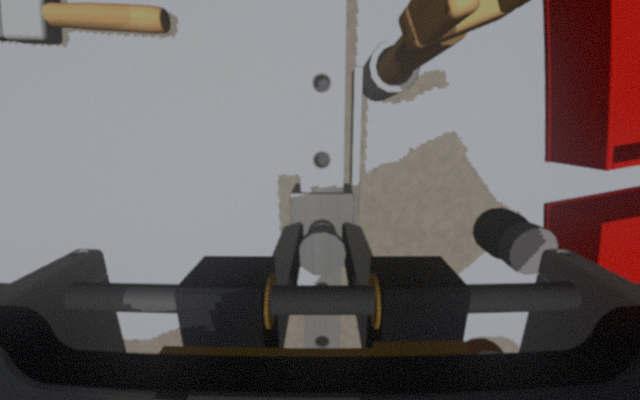

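```bash
python3 - <<'E'
from h import *
r.wait(0.5); s=r.state();print(s["position"],np.round(s["contact_force"],2),s["gripper_width"],s["t"])
print(sign_off())
E
```

```text
[0.55683252 0.09178846 0.06637368] [-6.39  0.05 15.8 ] 0.026440564346463625 24.0333
the job is handed in; nothing more can be done
None
```

The job is done and handed in at about 24 s, with the gripper still holding the knob pressed down. `sign_off` gives no verdict, so success is judged from my own checks below.

**What I did**
- I took the natural wood forked post out of the rack's far hole and lowered it into the cup until it touched the floor.
- I let go and moved away. The pictures showed it standing upright.
- I gripped the knob, pulled the plunger up and slid the section one hole along. I then pressed the knob down.

**Last checks**
- **Pull:** about 6–7 N upwards, which matches the spring with the plunger near 18–19 mm, clear of the bar.
- **Slide:** 50.1 mm measured at the gripper. The pictures show two free holes left ahead of the section, as they should.
- **Pin:** the spring force crossed zero with the TCP about 72 mm above the table and hit a hard stop at 66.4 mm. That 5.6–5.8 mm of travel agrees with the pin being fully home.
- **Final hold:** steady at about 16 N down with the gripper at 26.4 mm.
- **Scene:** the last picture shows the post upright in the cup and nothing in view disturbed.

**What disagreed:** the pads closed on the knob's wider 28 mm head (26.4–26.8 mm measured), not its 22 mm grip. It held without noticeable slip.

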